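Open the child-safe tablet box

ROBOT

A 6-joint arm with a two-finger parallel gripper is mounted at the origin on the work surface. World frame = base frame: x ahead of the robot, y to its left, z up, the work surface at z = 0. Lengths are in m, angles in degrees, forces in N, time in s.
With the tool pointing down it reaches from about 0.25 to 0.725 m from the base axis. Payload 9.7 kg.
Tool frame: the origin (TCP) lies at the very end of the fingers, on their centre line; the grasp point (between the pads) lies 19 mm behind it (bot.grip_point_offset is the z of the grasp point in the tool frame, in m); z points along the fingers, x is the direction in which the jaws open and shut, and the axes are right-handed (so a half turn about z gives the same grasp; the last joint's range is limited). The gripper opens to 85 mm and grips with 20 to 120 N. Pads are 22 mm wide; open, the fingers measure 114 mm over their backs; the gripper's body (76 mm by 85 mm) begins 54 mm behind the grasp point. The pads swing forward as they close: fully open they stand 13 mm farther back than shut.
Start: joints at [-67.953, 4.979, 10.078, 95.1, 0, 90], TCP at [0.206, -0.51, 0.231] pointing down, gripper open.
Joint ranges: [-179.16, 179.16], [-48.56, 103.87], [-65.8, 70.77], [-126.05, 130.52], [-82.76, 87.17], [-180, 180]. Speed limits (degrees/s): [127.2, 127.2, 147.25, 180, 180, 180].

INTERFACE

Orientations are given as [roll, pitch, yaw] about the fixed x, y, z axes, in that order (R = Rz(yaw) Ry(pitch) Rx(roll)).
In Python, from workcell import get_obs, viewer, job_done, bot gives the robot as it stands.
- The arm moves only by the shell command python3 -m handwheel 'ROWS' [FORCE]. ROWS is JSON, a list of rows, each a list of 5 numbers: the closure, from 0 (fully open) to 1 (shut), then the shift along the world's x, y, z in m, then the turn about the world's z in degrees. A call has 1 to 5 rows; each row is the pose to reach, as a shift and turn from the pose measured when the call began; what a row does not reach only later rows make up. A row lasts 1/10 s, in which the tool goes at most 50 mm and 8.59 degrees, less where a joint would pass 70% of its speed; a pose out of reach is approached as far as the arm can. A call with a gripper value outside its range is refused whole. The fingers move at their own pace and stop on an object; FORCE is the grip in N (left out, the last holds). Time passes only in rows, so rows that repeat a pose let the fingers close. It gives the time, the measured TCP pose, the force and the opening at its end, in the units of the state.
- get_obs(): the state, without advancing time (a new reading comes with each control period).
- viewer.camera(name): name is "side" or "top"; returns a dict with "color" (480x640x3 uint8, blue, green, red), "K" (3x3 intrinsics, pixels), "origin" and "orientation" of the camera in the world. Camera axes: x right, y down, z forward; pixel columns grow to the right and rows downward; lengths in m; the calibration is good to about 2 mm. A picture is of the moment at which its call begins. There is no depth.
- job_done(): hands the job in, once; it reports no verdict.
The state is a dict: "time": time; "q": joint angles; "qd": joint speeds; "joint_efforts": joint torques, N m; "ee_pos": TCP position; "tcp_rot": TCP orientation; "wrist_force": force on the tool from outside, world axes, zero at the start; "torque": the same for the moment, N m; "opening": finger opening in m.
Only numpy, scipy, OpenCV 4.12 (cv2) and the standard library are available. Lean on these libraries where they do the work, as an engineer would, in place of code of your own. Each camera call takes 0.05 s, during which the arm holds its last target.

TASK

Open the child-resistant box of glassware-washing tablets on the bench: press its two catches down together, one fingertip of the gripper on each, and keep both down until the sprung lid has come up clear of them, then let go and draw back so that the lid stands open. Only press: do not lift or shove the box, and leave the things around it where they stand.

Things in the scene. Friction and masses are not known exactly. Their poses are not given: they have to be found in the camera images.
- tablet_box: White plastic box with a hinged lid, about 0.9 kg in all, standing loose on the bench on rubber feet. 190 mm wide (its y), 150 mm deep (its x), 85 mm high over the shut lid. Origin: centre of its underside; z up; its front, with the catches, is at its -x side and roughly faces the robot. The front 40 mm is a level shoulder 70 mm above the bench, in which the two catches sit; the lid covers the rest (from 33 mm in front of the origin to 73 mm behind it).
- catch_left_top (a point): Middle of the top face of the left catch (the +y one of the box): a grey rectangular push piece 24 mm wide (box y) and 20 mm deep (box x), standing 10 mm proud of the shoulder (80 mm above the bench) when up. It lies 55 mm in front of the box's origin and 28 mm to the left, so the two catches are 56 mm apart, centre to centre, and the lid's front edge is 22 mm behind their centres. Axes as the box's.
- catch_right_top (a point): Middle of the top face of the right catch (the -y one of the box), otherwise the same: 55 mm in front of the box's origin and 28 mm to the right.
- catch_left (a joint): How far the left catch is pressed, in m: 0 up, 0.006 fully down. It is sprung: about 1.5 N starts it, about 5 N takes it fully down; it pops up when let go. From about 0.004 it frees its side of the lid.
- catch_right (a joint): How far the right catch is pressed, in m; same behaviour. Either catch alone holds the lid shut, so both must be down at the same time.
- lid (a joint): Opening angle of the lid in rad: 0 shut, 0.6 fully open. Hinged along the box's far (+x) top edge, lifted by a weak spring against a damper: with both catches down it rises by itself, fully in about 6 s. Let go before about 0.21 rad (1.6 s) and a catch bites on a lower tooth, so the lid stops ajar; pressing both again frees it. Beyond that it rises on when they are let go.
- lid_front (a point): Middle of the lid's front edge, upper side: 84.5 mm above the bench when shut, about 60 mm higher when fully open.
- dropper_a: Bystander: clear dropper bottle, 29 mm across, 84 mm tall, red nozzle. Origin under its centre.
- dropper_b: Bystander: amber dropper bottle, 29 mm across, 84 mm tall, red nozzle. Origin under its centre.
- petri_dish: Bystander: open glass dish, 90 mm across, 18 mm high. Origin under its centre.
- jar: Bystander: white screw-top jar, 54 mm across, 95 mm tall. Origin under its centre.
- amber_bottle: Bystander: brown glass bottle, 52 mm across, 125 mm tall. Origin under its centre.
- tube_stand: Bystander: round white stand 116 mm across with six glass test tubes, 115 mm tall. Origin under its centre.
- sign_card: Bystander: blank white folded table sign, 100 mm wide, 100 mm tall. Origin under its centre.
Things that resemble listed ones, but are neither listed nor needed, are in the scene too. What is shaped like the tablet_box but green or purple is not meant.

How it is judged (in metres and radians):
On the way, in this order (a step that is already met when the one before it is completed fails the run):
1. both catches are down together under the fingertips (value of joint each of catch_left, catch_right above 0.0035 m and contact force between the fingers and tablet_box above 2 N), for 0.3 s.
2. the lid has risen clear of the catches (0.24 rad) (value of joint lid above 0.24 rad), for 0.1 s.
At the end, for the whole second after the job is handed in: The lid stands open by itself (more than 0.3 rad), both catches are up again (less than 1.5 mm down), and the box stands flat on the bench within 30 mm of where it was (value of joint lid above 0.3 rad and value of joint each of catch_left, catch_right below 0.0015 m and angle between tablet_box's own z axis and vertical below 0.05 rad and height (world z) of tablet_box below 0.005 m and distance of tablet_box from where it was at the start of the episode below 0.03 m and linear speed of tablet_box below 0.02 m/s); the robot touches nothing.
It fails at once if the box is lifted, tipped or shoved (10 mm up, 0.12 rad, 30 mm) (height (world z) of tablet_box above 0.01 m or angle between tablet_box's own z axis and vertical above 0.12 rad or distance of tablet_box from where it was at the start of the episode above 0.03 m).
It fails at once if a thing standing around the box is moved more than 25 mm, lifted or knocked over (distance of any of dropper_a, dropper_b, petri_dish, jar, amber_bottle, tube_stand, sign_card from where it was at the start of the episode above 0.025 m or angle between any of dropper_a, dropper_b, petri_dish, jar, amber_bottle, tube_stand, sign_card's own z axis and vertical above 0.4 rad).
It also fails if it takes over 32 s, if anything falls off the work surface, if the arm or the gripper's body presses on something with over 40 N, if the wrist force passes 120 N, or if a joint passes its speed limit or range.

## Working session

There is one attempt and no reset: what is moved stays moved. The work goes in short steps, Python scripts to look and compute and a shell command to move; the robot and the scene stay as the last step left them, time stands still between calls to the robot, and variables do not carry over. Pictures are saved under pics/ and viewed, and the job is handed in when it is done.

```bash
ls; mkdir -p pics; python3 - <<'E'
from workcell import get_obs, viewer, bot
import cv2
o=get_obs(); print(o)
for n in("side","top"):
    c=viewer.camera(n); cv2.imwrite(f"pics/{n}0.png",c["color"]); print(n,c["K"],c["origin"],c["orientation"])
E
```

```text
pics
{'time': 0.0, 'q': array([-6.79527530e+01,  5.01115573e+00,  1.00350785e+01,  9.50991993e+01,
        2.29545256e-04,  8.99994333e+01]), 'qd': array([-0.01770917,  0.0231648 ,  0.02039178,  0.01265392,  0.12324259,
        0.08480202]), 'joint_efforts': array([-5.63962549e-04, -5.20389032e+01,  4.64800966e+01,  1.61484873e-02,
       -6.43950693e-05, -1.05104218e-05]), 'ee_pos': array([ 0.20637147, -0.50957405,  0.23058812]), 'tcp_rot': array([-1.79999770e+02,  7.52765126e-02, -6.79521863e+01]), 'wrist_force': array([ 0.36043616, -0.08813694, -1.29251093]), 'torque': array([-0.03206573,  0.00316886, -0.06044494]), 'opening': 0.08533741791959405}
side [[551.44674194   0.         321.90857676]
 [  0.         551.44674194 239.32176286]
 [  0.           0.           1.        ]] [0.14103623 0.89342348 1.11612625] [-138.52290827   -0.48861301 -158.22851517]
top [[478.94889582   0.         326.64625615]
 [  0.         478.94889582 242.00492866]
 [  0.           0.           1.        ]] [0.30779242 0.03410962 1.26096326] [-171.61232558   -1.85849641  -88.39317579]
```

View pics/top0.png

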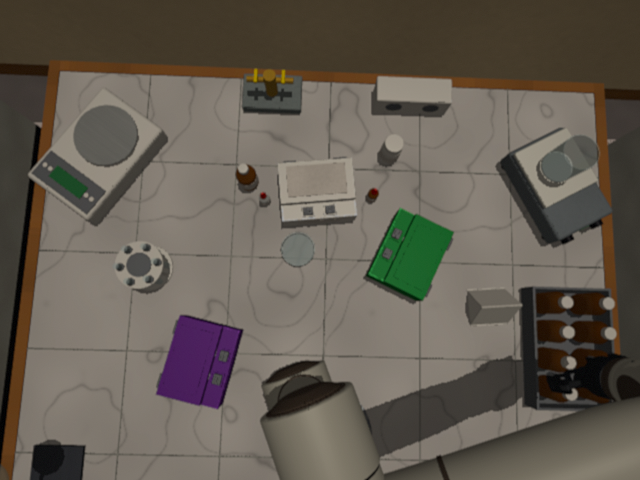

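View pics/side0.png

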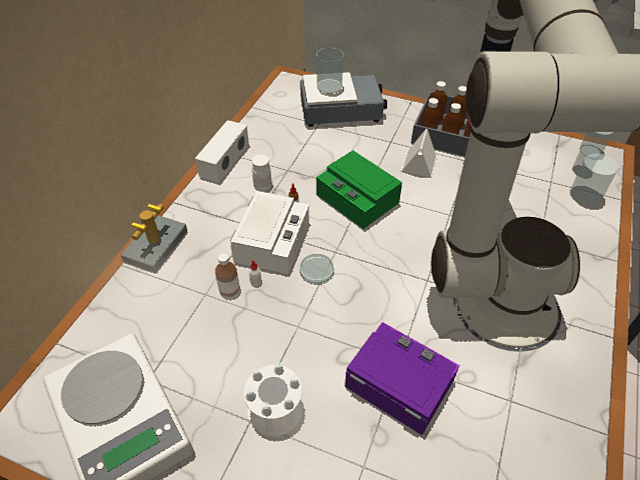

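The top view shows the white box at about (317,190), with its catches at (308,211) and (330,210). In the side view the catches are at about (298,221) and (288,235). Next I'll measure them in both views.

```bash
cat > h.py <<'E'
import numpy as np, cv2
from scipy.spatial.transform import Rotation as Ro
from workcell import get_obs, viewer, bot
def ray(c,uv):
    R=Ro.from_euler('xyz',c["orientation"],degrees=True).as_matrix()
    d=R@np.linalg.inv(c["K"])@np.array([uv[0],uv[1],1.]); return np.array(c["origin"]),d/np.linalg.norm(d)
def plane(c,uv,z):
    o,d=ray(c,uv); return o+d*(z-o[2])/d[2]
def proj(c,P):
    R=Ro.from_euler('xyz',c["orientation"],degrees=True).as_matrix()
    p=c["K"]@(R.T@(np.array(P)-c["origin"])); return p[:2]/p[2]
def tri(c1,a,c2,b):
    A=np.zeros((3,3));v=np.zeros(3)
    for c,u in((c1,a),(c2,b)):
        o,d=ray(c,u);M=np.eye(3)-np.outer(d,d);A+=M;v+=M@o
    return np.linalg.solve(A,v)
E
python3 - <<'E'
from h import *
t=viewer.camera("top");s=viewer.camera("side")
cv2.imwrite("pics/ct.png",cv2.resize(t["color"][150:235,230:400],None,fx=4.5,fy=4.5,interpolation=cv2.INTER_CUBIC))
cv2.imwrite("pics/cs.png",cv2.resize(s["color"][180:300,210:340],None,fx=5,fy=5,interpolation=cv2.INTER_CUBIC))
for n,c,(y0,y1,x0,x1) in(("top",t,(203,219,298,340)),("side",s,(210,245,278,306))):
    hsv=cv2.cvtColor(c["color"],cv2.COLOR_BGR2HSV)
    g=hsv[...,2][y0:y1,x0:x1]
    for th in (110,135,150):
        m=(g<th).astype(np.uint8)
        k,l,st,ce=cv2.connectedComponentsWithStats(m)
        for i in range(1,k):
            if st[i,4]>12:
                uv=ce[i]+[x0,y0]; print(n,th,uv.round(1),st[i],plane(c,uv,.08).round(4))
E
```

```text
top 110 [329.6 209.3] [27  2 10  9 78] [ 0.5666 -0.0043  0.08  ]
top 110 [307.5 210.8] [ 5  4 10  9 78] [0.5607 0.0511 0.08  ]
top 110 [332.4 217.8] [25 14 17  2 22] [ 0.545 -0.012  0.08 ]
top 135 [304.8 203.3] [ 0  0 17  2 23] [0.5799 0.0584 0.08  ]
top 135 [329.8 209.6] [27  1 12 11 99] [ 0.5659 -0.005   0.08  ]
top 135 [307.5 211.2] [  4   4  12  10 100] [0.5597 0.051  0.08  ]
top 135 [329.9 217.7] [19 14 23  2 34] [ 0.5451 -0.0059  0.08  ]
top 150 [306.6 203.3] [ 0  0 22  2 32] [0.5799 0.0539 0.08  ]
top 150 [320.3 211.7] [  3   1  39  15 301] [0.5596 0.0189 0.08  ]
side 110 [283.1 223.8] [ 0  0 12 28 36] [0.5846 0.0278 0.08  ]
side 110 [294.2 219.2] [12  5  9  9 43] [0.5648 0.0019 0.08  ]
side 110 [300.9 233.8] [ 16   6  12  29 157] [0.5286 0.0422 0.08  ]
side 110 [287.7 234.5] [ 5 20 10  9 43] [0.5587 0.0571 0.08  ]
side 135 [283.3 223.1] [ 0  0 13 28 49] [0.5852 0.0253 0.08  ]
side 135 [294.1 219. ] [12  5  9  9 62] [0.5654 0.0015 0.08  ]
side 135 [301.  233.3] [ 15   5  13  30 184] [0.5293 0.0405 0.08  ]
side 135 [287.5 234.4] [ 5 20 10 10 65] [0.5592 0.057  0.08  ]
side 150 [283.3 223.2] [ 0  0 13 28 57] [0.5851 0.0256 0.08  ]
side 150 [294. 219.] [12  5  9  9 63] [0.5656 0.0014 0.08  ]
side 150 [300.9 233.3] [ 15   5  13  30 187] [0.5294 0.0405 0.08  ]
side 150 [287.6 234.5] [ 5 20 10 10 67] [0.5589 0.0573 0.08  ]
```

View pics/ct.png

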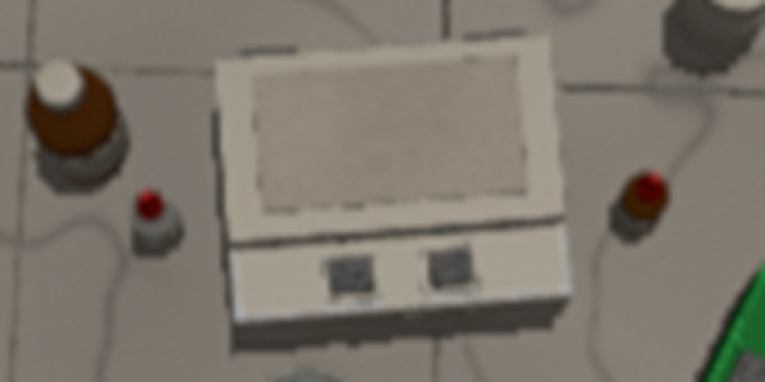

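View pics/cs.png

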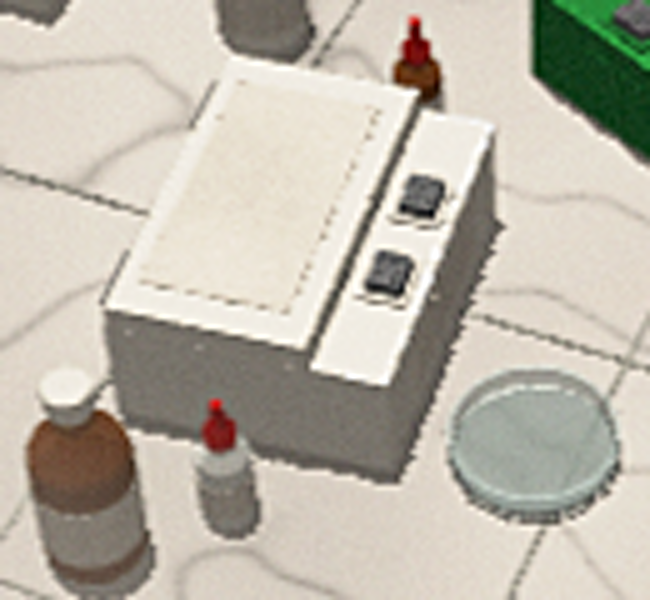

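The crops show both catches clearly. The two views disagree by about 6 mm in y, probably because the side view also sees the catches' side walls. I'll cross-check against the shoulder's front corners.

```bash
python3 - <<'E'
from h import *
t=viewer.camera("top");s=viewer.camera("side")
P=[]
for n,a,b in(("FL",(282.7,221.1),(287.6,256.6)),("FR",(356.7,215.1),(309,205))):
    print(n,plane(t,a,.07).round(4),plane(s,b,.07).round(4),tri(t,a,s,b).round(4)); P.append((plane(t,a,.07),plane(s,b,.07)))
for k in(0,1):
    d=P[0][k]-P[1][k]; m=(P[0][k]+P[1][k])/2; yaw=np.arctan2(-d[0],d[1]); f=np.array([np.cos(yaw),np.sin(yaw)])
    print(np.linalg.norm(d),np.degrees(yaw), "catch mid",m[:2]+f*.020)
E
python3 -m handwheel '[[0.2,0.02,0.04,0.01,5],[0.5,0.04,0.08,0.02,10],[0.5,0.06,0.12,0.02,15],[0.5,0.08,0.16,0.02,20],[0.5,0.1,0.2,0.02,25]]'
python3 -c "
from h import *
o=get_obs();print(o['q'].round(1),o['tcp_rot'].round(1),o['opening'])"
```

```text
FL [0.5342 0.1128 0.07  ] [0.5329 0.1159 0.07  ] [0.5347 0.113  0.0661]
FR [ 0.5561 -0.074   0.07  ] [ 0.5533 -0.0696  0.07  ] [ 0.5564 -0.0747  0.0645]
0.18810641836475972 6.694107406151562 catch mid [0.56499182 0.0217184 ]
0.18666669800030103 6.267671939456595 catch mid [0.56299765 0.02532341]
time: 0.8
ee_pos: [0.3068, -0.3082, 0.2511]
tcp_rot: [-180.0, -0.0, -42.8]
wrist_force: [1.3, 0.5, 1.0]
opening: 0.0426
[-45.1 -10.2  -2.3  97.9   0.   87.6] [-180.    -0.   -42.8] 0.042627021994515284
```

Box estimate: catch midpoint ≈ (0.564, 0.0235), yaw ≈ 6.3°, so the tool yaw I need is about 96.3° (keeps joint 6 near −4°).

```bash
python3 -m handwheel '[[0.5,0.02,0.025,0,8],[0.5,0.04,0.05,0,16],[0.5,0.06,0.075,0,24],[0.5,0.08,0.1,0,32],[0.5,0.1,0.125,0,40]]'; python3 -m handwheel '[[0.5,0.02,0.025,0,8],[0.5,0.04,0.05,0,16],[0.5,0.06,0.075,0,24],[0.5,0.08,0.1,0,32],[0.5,0.1,0.125,0,40]]'; python3 -m handwheel '[[0.5,0.01,0.02,0,8],[0.5,0.02,0.04,0,16],[0.5,0.03,0.06,0,24],[0.5,0.04,0.07,0,32],[0.5,0.053,0.081,0,40]]'
```

```text
time: 1.3
ee_pos: [0.4074, -0.1819, 0.2513]
tcp_rot: [180.0, -0.0, -2.4]
wrist_force: [0.1, -0.6, -0.0]
opening: 0.0431
time: 1.8
ee_pos: [0.5081, -0.0557, 0.2513]
tcp_rot: [180.0, -0.0, 37.9]
wrist_force: [0.2, 0.3, 0.5]
opening: 0.0428
time: 2.3
ee_pos: [0.5613, 0.0261, 0.2513]
tcp_rot: [180.0, -0.0, 78.3]
wrist_force: [0.1, -0.8, -0.6]
opening: 0.0427
```

```bash
python3 -m handwheel '[[0.5,-0.001,-0.002,-0.02,6],[0.5,-0.001,-0.002,-0.05,12],[0.5,-0.001,-0.002,-0.09,18],[0.5,-0.001,-0.002,-0.13,18],[0.5,-0.001,-0.002,-0.14,18]]'; python3 - <<'E'
from h import *
t=viewer.camera("top");s=viewer.camera("side")
print(get_obs()["ee_pos"],get_obs()["wrist_force"])
cv2.imwrite("pics/t1.png",cv2.resize(t["color"][130:250,230:400],None,fx=4.5,fy=4.5,interpolation=cv2.INTER_CUBIC))
cv2.imwrite("pics/s1.png",cv2.resize(s["color"][150:270,220:350],None,fx=5,fy=5,interpolation=cv2.INTER_CUBIC))
E
```

```text
time: 2.8
ee_pos: [0.5581, 0.024, 0.1069]
tcp_rot: [-179.7, -0.1, 96.3]
wrist_force: [0.3, 0.1, -1.1]
opening: 0.0425
[0.55945218 0.02403403 0.11039002] [-0.01270224  0.12730496  0.47452394]
```

View pics/t1.png

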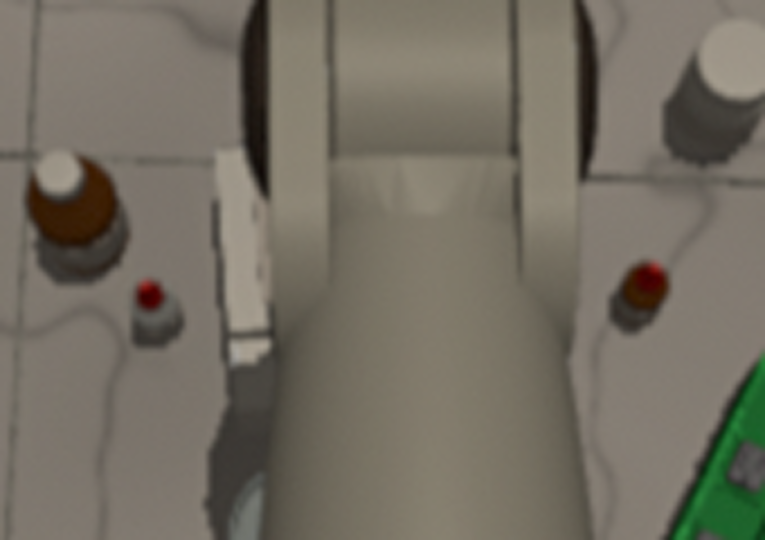

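View pics/s1.png

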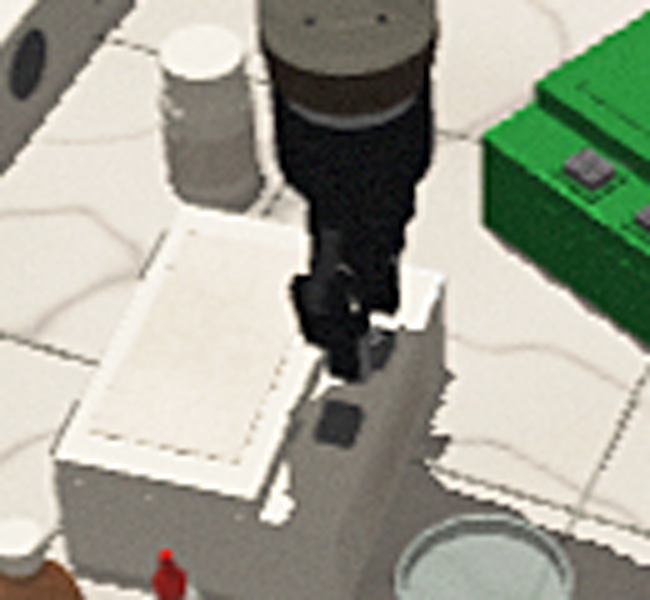

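The top view is blocked by the arm. The side view shows the left fingertip at about px (290,225), above the left catch at (287.6,234.4). I'll check where that places it.

```bash
python3 - <<'E'
from h import *
s=viewer.camera("side")
o=get_obs();p=np.array(o["ee_pos"]);R=Ro.from_euler('xyz',o['tcp_rot'],degrees=True).as_matrix()
print(p, R[:,0])
for z in(0,-.006,-.012):
  for x in(.021,.0285,.036):
    for y in (-.011,.011):
      print(z,x,y,((proj(s,p+R@[x,y,z])-[220,150])*5).round())
print("catch L", ((proj(s,[.5607,.0515,.08])-[220,150])*5).round())
c=s["color"][150:270,220:350]
cv2.imwrite("pics/s2.png",cv2.resize(np.clip(c[55:95,45:90].astype(float)*2.2,0,255).astype(np.uint8),None,fx=14,fy=14,interpolation=cv2.INTER_NEAREST))
E
```

```text
[0.56046613 0.02408245 0.11233672] [-1.08724078e-01  9.94071834e-01  5.13414647e-04]
0 0.021 -0.011 [368. 367.]
0 0.021 0.011 [326. 358.]
0 0.0285 -0.011 [363. 378.]
0 0.0285 0.011 [321. 369.]
0 0.036 -0.011 [359. 388.]
0 0.036 0.011 [316. 379.]
-0.006 0.021 -0.011 [367. 359.]
-0.006 0.021 0.011 [325. 350.]
-0.006 0.0285 -0.011 [363. 369.]
-0.006 0.0285 0.011 [321. 361.]
-0.006 0.036 -0.011 [358. 380.]
-0.006 0.036 0.011 [316. 371.]
-0.012 0.021 -0.011 [367. 351.]
-0.012 0.021 0.011 [325. 342.]
-0.012 0.0285 -0.011 [362. 361.]
-0.012 0.0285 0.011 [320. 352.]
-0.012 0.036 -0.011 [358. 372.]
-0.012 0.036 0.011 [315. 363.]
catch L [339. 414.]
```

View pics/s2.png

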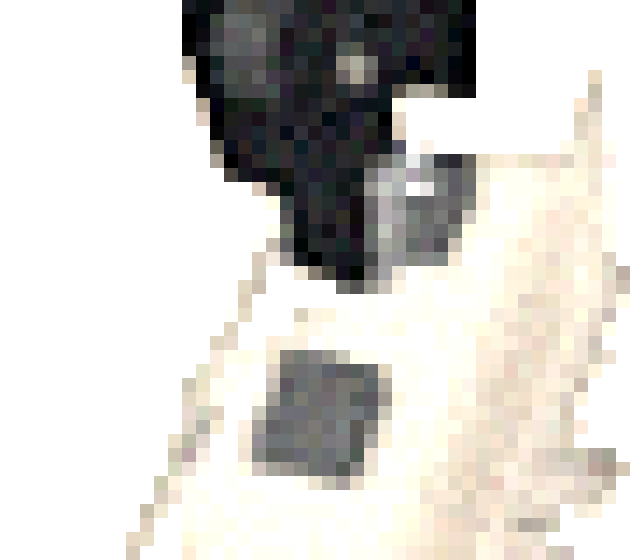

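```bash
python3 - <<'E'
from h import *
s=viewer.camera("side")
a=np.radians(6.3);f=np.array([np.cos(a),np.sin(a),0]);l=np.array([-f[1],f[0],0])
for m in((.5638,.0235,.08),(.563,.0255,.08)):
  pts=[((proj(s,np.array(m)+l*(.028+dy)+f*dx+[0,0,dz])-[220,150])*5).round() for dx in(-.01,.01) for dy in(-.012,.012) for dz in(0,-.01)]
  pts=np.array(pts);print(pts.min(0),pts.max(0));print(pts.tolist())
print(get_obs()["ee_pos"],get_obs()["time"])
E
```

```text
[313. 393.] [366. 448.]
[[365.0, 401.0], [366.0, 414.0], [351.0, 435.0], [352.0, 448.0], [328.0, 393.0], [329.0, 406.0], [313.0, 426.0], [314.0, 440.0]]
[313. 396.] [366. 451.]
[[365.0, 404.0], [366.0, 417.0], [351.0, 438.0], [351.0, 451.0], [328.0, 396.0], [328.0, 409.0], [313.0, 430.0], [314.0, 443.0]]
[0.56112376 0.02408368 0.11343427] 3.0
```

Side-view model agrees to about 1 mm: catch midpoint ≈ (0.563, 0.024). I'll descend, nudging 2 mm to the front.

```bash
python3 -m handwheel '[[0.5,-0.002,0,-0.01,0],[0.5,-0.002,0,-0.02,0],[0.5,-0.002,0,-0.028,0],[0.5,-0.002,0,-0.031,0],[0.5,-0.002,0,-0.031,0]]'; python3 -c "
from h import *
o=get_obs();print(o['time'],o['ee_pos'],o['wrist_force'])"
```

```text
time: 3.5
ee_pos: [0.5588, 0.0241, 0.0817]
tcp_rot: [179.9, -0.0, 96.2]
wrist_force: [0.1, -0.2, -0.4]
opening: 0.0423
3.5 [0.55876026 0.02407861 0.0817315 ] [ 0.11475388 -0.17228779 -0.44993889]
```

```bash
python3 -m handwheel '[[0.5,0,0,-0.004,0],[0.5,0,0,-0.006,0],[0.5,0,0,-0.008,0],[0.5,0,0,-0.008,0]]';python3 -c "
from h import *
s=viewer.camera('side');c=s['color'][150:270,220:350]
cv2.imwrite('pics/s3.png',cv2.resize(np.clip(c[40:110,30:100].astype(float)*1.8,0,255).astype(np.uint8),None,fx=8,fy=8,interpolation=cv2.INTER_NEAREST))"
```

```text
time: 3.9
ee_pos: [0.5592, 0.0241, 0.0745]
tcp_rot: [179.8, -0.0, 96.2]
wrist_force: [-0.6, 0.1, 6.0]
opening: 0.0428
```

View pics/s3.png

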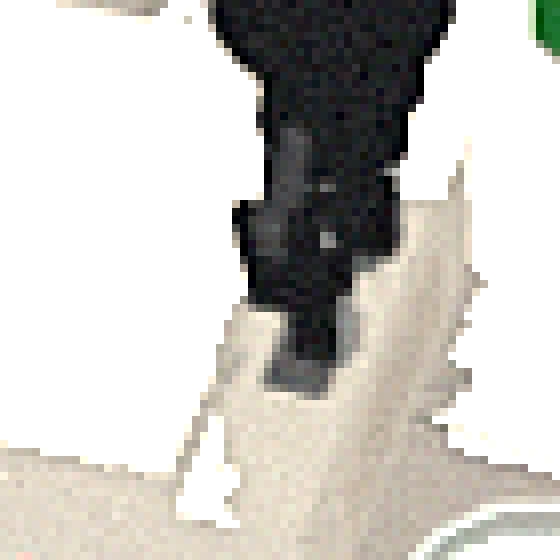

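The left fingertip sits on the left catch (crop ~(305,360)), and the wrist reads 6 N. I'll press on in small steps.

```bash
python3 -m handwheel '[[0.5,0,0,-0.002,0],[0.5,0,0,-0.003,0],[0.5,0,0,-0.004,0]]'
```

```text
time: 4.25
ee_pos: [0.5593, 0.0241, 0.072]
tcp_rot: [179.8, -0.0, 96.2]
wrist_force: [-7.1, -1.1, 18.9]
opening: 0.0432
```

```bash
python3 -m handwheel '[[0.5,0,0,0,0],[0.5,0,0,0,0],[0.5,0,0,0,0]]';python3 -c "
from h import *
o=get_obs();print(o['wrist_force'],o['torque'])
s=viewer.camera('side');c=s['color'][150:270,220:350]
cv2.imwrite('pics/s4.png',cv2.resize(np.clip(c.astype(float)*1.3,0,255).astype(np.uint8),None,fx=5,fy=5,interpolation=cv2.INTER_CUBIC))"
```

```text
time: 4.55
ee_pos: [0.5593, 0.0241, 0.0731]
tcp_rot: [179.7, -0.0, 96.2]
wrist_force: [-4.2, -0.2, 9.1]
opening: 0.0426
[-4.17686606 -0.22428255  9.05358072] [-0.01317024  0.87103719 -0.05204686]
```

View pics/s4.png

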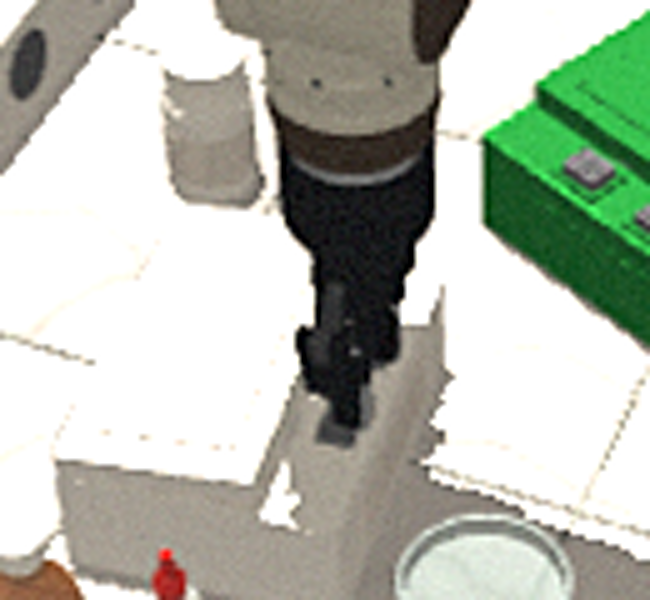

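A zero shift re-zeroes the target on the measured pose, so the force relaxed to 9 N. The lid still looks shut. I'll press a bit more each call.

```bash
python3 -m handwheel '[[0.5,0,0,-0.003,0],[0.5,0,0,-0.003,0],[0.5,0,0,-0.003,0],[0.5,0,0,-0.003,0],[0.5,0,0,-0.003,0]]';python3 -c "
from h import *
o=get_obs();print(o['wrist_force'],o['torque'])
s=viewer.camera('side');c=s['color'][150:270,220:350]
cv2.imwrite('pics/s5.png',cv2.resize(np.clip(c.astype(float)*1.,0,255).astype(np.uint8),None,fx=5,fy=5,interpolation=cv2.INTER_CUBIC))"
```

```text
time: 5.1
ee_pos: [0.5593, 0.0241, 0.072]
tcp_rot: [179.7, -0.0, 96.2]
wrist_force: [-7.2, -0.1, 16.2]
opening: 0.0428
[-7.22820238 -0.09327288 16.23106923] [-0.05686647  1.38098205 -0.04297177]
```

View pics/s5.png

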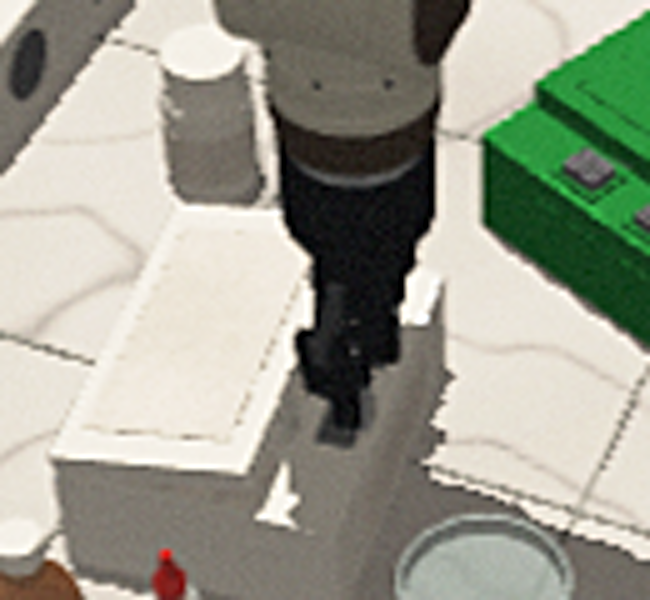

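The lid's near corner has moved up from (255,487) to (247,473), so the lid is coming up. I'll keep both down.

```bash
python3 -m handwheel '[[0.5,0,0,-0.0025,0],[0.5,0,0,-0.0025,0],[0.5,0,0,-0.0025,0],[0.5,0,0,-0.0025,0],[0.5,0,0,-0.0025,0]]'; python3 -m handwheel '[[0.5,0,0,-0.0025,0],[0.5,0,0,-0.0025,0],[0.5,0,0,-0.0025,0],[0.5,0,0,-0.0025,0],[0.5,0,0,-0.0025,0]]';python3 -c "
from h import *
s=viewer.camera('side');c=s['color'][150:270,220:350]
cv2.imwrite('pics/s6.png',cv2.resize(np.clip(c.astype(float)*1.,0,255).astype(np.uint8),None,fx=5,fy=5,interpolation=cv2.INTER_CUBIC))"
```

```text
time: 5.65
ee_pos: [0.5593, 0.0241, 0.072]
tcp_rot: [179.6, -0.0, 96.2]
wrist_force: [-8.1, 0.3, 18.5]
opening: 0.0428
time: 6.15
ee_pos: [0.5593, 0.0241, 0.072]
tcp_rot: [179.5, 0.0, 96.2]
wrist_force: [-8.9, 0.1, 18.6]
opening: 0.0428
```

View pics/s6.png

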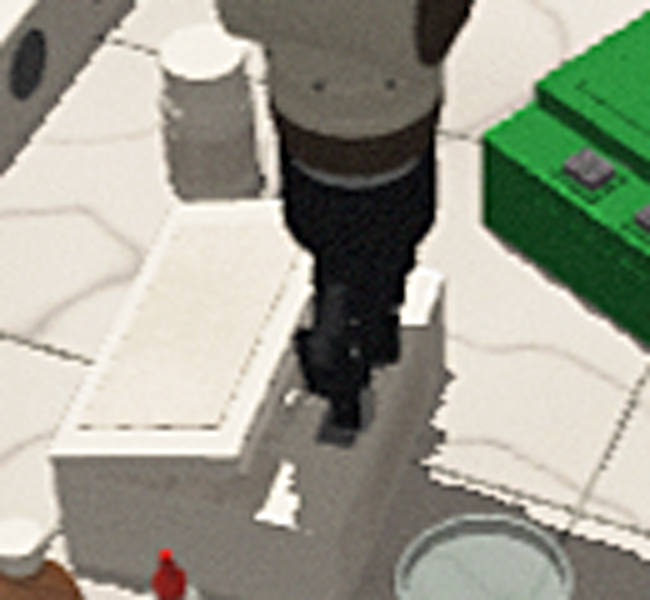

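The lid front corner is now at (240,460), about 20 mm up. I'll hold on for roughly another second.

```bash
python3 -m handwheel '[[0.5,0,0,-0.0025,0],[0.5,0,0,-0.0025,0],[0.5,0,0,-0.0025,0],[0.5,0,0,-0.0025,0],[0.5,0,0,-0.0025,0]]'; python3 -m handwheel '[[0.5,0,0,-0.0025,0],[0.5,0,0,-0.0025,0],[0.5,0,0,-0.0025,0],[0.5,0,0,-0.0025,0],[0.5,0,0,-0.0025,0]]';python3 -c "
from h import *
s=viewer.camera('side');c=s['color'][150:270,220:350]
cv2.imwrite('pics/s7.png',cv2.resize(np.clip(c.astype(float)*1.,0,255).astype(np.uint8),None,fx=5,fy=5,interpolation=cv2.INTER_CUBIC))
a=np.radians(6.3);f=np.array([np.cos(a),np.sin(a),0]);l=np.array([-f[1],f[0],0])
org=np.array([.563,.024,0])+.055*f
for th in (0,.1,.2,.24,.3,.4):
  h=org+.073*f+l*.095+[0,0,.075]
  # hinge to front corner upper
  r=.106;P=h+(-f*(r*np.cos(th)-(-.0095)*-0+0)) 
  P=h-f*(.106*np.cos(th)-.0095*np.sin(th)*-1*-1)+np.array([0,0,.106*np.sin(th)+.0095*np.cos(th)])
  print(th,((proj(s,P)-[220,150])*5).round())"
```

```text
time: 6.7
ee_pos: [0.5593, 0.0241, 0.072]
tcp_rot: [179.4, 0.0, 96.2]
wrist_force: [-9.1, -0.8, 18.7]
opening: 0.0431
time: 7.2
ee_pos: [0.5593, 0.0241, 0.0719]
tcp_rot: [179.3, 0.0, 96.2]
wrist_force: [-8.7, -1.2, 19.1]
opening: 0.0429
0 [256. 497.]
0.1 [251. 482.]
0.2 [245. 467.]
0.24 [242. 461.]
0.3 [237. 452.]
0.4 [227. 437.]
```

View pics/s7.png

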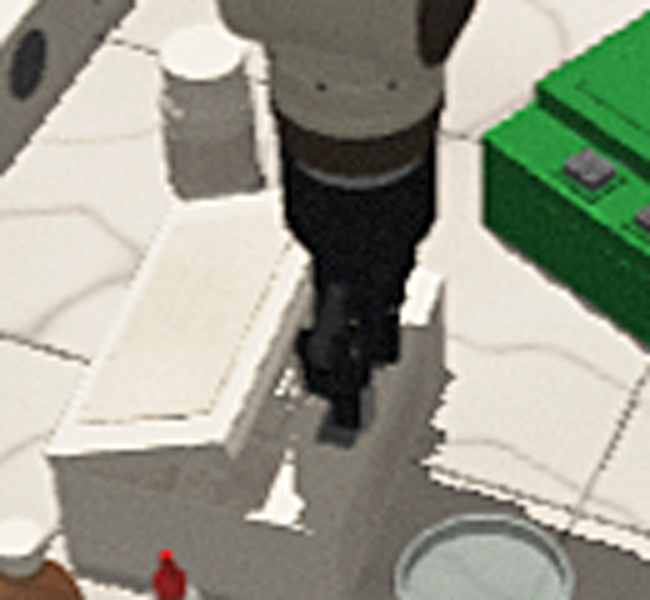

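The lid corner is at (225,440), about 0.36 rad and past 0.24. Time to let go, up first and then back toward the robot.

```bash
python3 -m handwheel '[[0.5,0,0,0.004,0],[0.5,-0.001,0,0.012,0],[0.5,-0.01,0,0.03,0],[0.5,-0.03,-0.003,0.06,0],[0.5,-0.06,-0.006,0.1,0]]'; python3 -m handwheel '[[0.5,-0.03,0,0.03,0],[0.5,-0.06,0,0.06,0],[0.5,-0.09,0,0.08,0],[0.5,-0.12,0,0.08,0],[0.5,-0.15,0,0.08,0]]'; python3 -m handwheel '[[0.5,-0.02,0,0,0],[0.5,-0.04,0,0,0],[0.5,-0.05,0,0,0],[0.5,-0.05,0,0,0],[0.5,-0.05,0,0,0]]'; python3 -m handwheel '[[0.5,0,0,0,0],[0.5,0,0,0,0],[0.5,0,0,0,0],[0.5,0,0,0,0],[0.5,0,0,0,0]]';python3 -m handwheel '[[0.5,0,0,0,0],[0.5,0,0,0,0],[0.5,0,0,0,0],[0.5,0,0,0,0],[0.5,0,0,0,0]]';python3 -c "
from h import *
s=viewer.camera('side');c=s['color'][150:270,220:350]
cv2.imwrite('pics/s8.png',cv2.resize(c,None,fx=5,fy=5,interpolation=cv2.INTER_CUBIC))
t=viewer.camera('top');cv2.imwrite('pics/t8.png',t['color'])"
```

```text
time: 7.75
ee_pos: [0.4983, 0.018, 0.1711]
tcp_rot: [179.5, 0.0, 96.2]
wrist_force: [0.7, 0.9, 0.6]
opening: 0.0425
time: 8.25
ee_pos: [0.3474, 0.018, 0.2518]
tcp_rot: [179.4, 0.0, 96.2]
wrist_force: [0.1, 0.2, -0.8]
opening: 0.0426
time: 8.75
ee_pos: [0.2979, 0.0181, 0.2519]
tcp_rot: [179.4, 0.0, 96.3]
wrist_force: [0.8, 0.1, -0.4]
opening: 0.0422
time: 9.25
ee_pos: [0.298, 0.018, 0.2518]
tcp_rot: [179.4, 0.0, 96.2]
wrist_force: [-0.3, 0.8, 0.6]
opening: 0.0428
time: 9.75
ee_pos: [0.298, 0.0181, 0.2518]
tcp_rot: [179.4, 0.0, 96.2]
wrist_force: [0.9, 0.0, -0.5]
opening: 0.0431
```

View pics/s8.png

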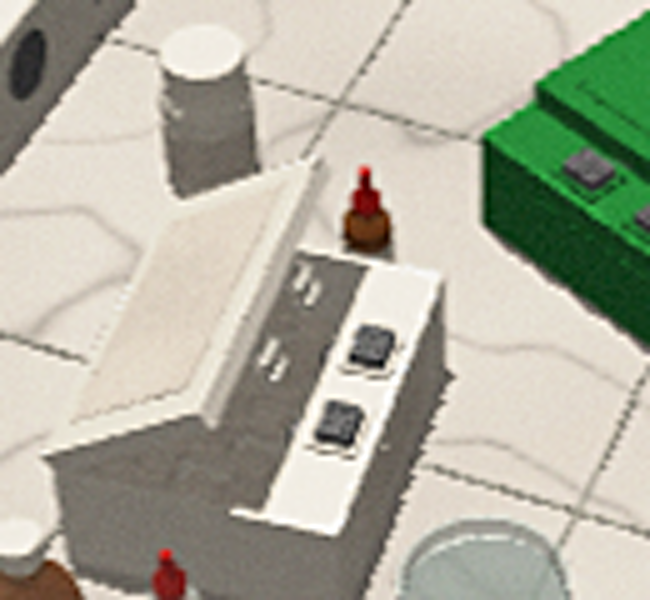

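View pics/t8.png

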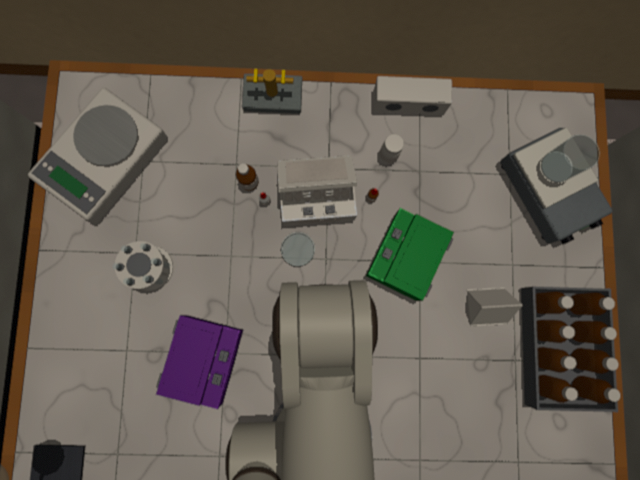

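The lid stands wide open (corner at (197,412), roughly 0.55 rad). Both catches are up at crop (372,345) and (340,422), and neither the box nor the things around it have shifted. I'm handing in.

```bash
python3 -c "
from workcell import job_done
print(job_done())"
```

```text
the job is handed in; nothing more can be done
None
```

The tablet box is open and the job is handed in; no verdict was reported.

**What I did:** I found the catches in both camera views and put one half-closed fingertip over each. I pressed both with about 16–19 N in all until the lid had risen to about 0.36 rad. Then I went up and drew back toward the robot. The last reading before hand-in was at 9.75 s, well inside the 32 s limit.

**Last checks:**
- **Lid and catches:** in the final pictures the lid stands at about 0.55 rad by my estimate from the image. Both catches look popped up, and I saw no shift of the box or the bystanders.
- **Robot:** it is well clear of everything, and the wrist force is about zero.

**What disagreed or went less smoothly:**
- **Position:** the two views differed by about 6 mm in the catches' y. Fitting the catch outline in the side view gave a position to within about 1 mm, and I used that.
- **Press force:** the force dropped to 9 N for a moment during one hold. I pressed again before the lid had visibly moved.
- **Sideways pull:** pressing also gave about 9 N in x at the wrist.

The catch and lid values were judged only from pictures and forces, not read directly.

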